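Get the poster paint ready: mixing pot out, tight cap off

TASK

Get ready to paint the cardboard: lift the yellow mixing pot off the top of the pile of pots and stand it upright on the green cutting mat, let go of it, then unscrew the tight red cap from the blue paint jar while the jar stays seated in its wooden brace block. Stop turning when the threads let go, lift the cap straight up, and finish while still holding it level a couple of centimetres above the open jar, centred over it and not touching it. Set the pot down, do not drop it, and leave the other pots, the tape, the marker and the glue stick where they are.

Things in the scene. Friction and masses are not known exactly. Their poses are not given: they have to be found in the camera images.
- mat: green cutting mat with a white grid, fixed to the table, 200 (its x) by 150 (its y) by 3 mm thick; origin at the centre of its underside
- brace: plywood brace block fixed to the table, 100 x 100 x 45 mm, with a square pocket 65 mm wide and 40 mm deep in its top, in which the jar stands; origin at the centre of its underside, its sides along its x and y
- jar: loose paint jar, about 0.35 kg: square blue body 62 x 62 x 70 mm high, then a round white neck, 40 mm diameter, up to 96 mm. Stands in the brace block's pocket, within a few mm of its centre, underside 5 mm above the table, 1.5 mm play per side; the pocket stops it from turning, only its weight holds it down. Origin at the centre of its underside, z up
- seal_top (a point): on the axis of the sprung black rubber sealing ring round the foot of the jar's neck, 80 mm above the jar's underside, where the cap's lower edge sits when screwed on. The ring (55 mm diameter) pushes the cap up with about 20 N (less as it rises) and so makes it tight: turning takes about 0.25 N m
- jar_mouth (a point): centre of the jar's open mouth, at the top of the neck, 96 mm above the jar's underside; same axes as the jar
- cap: red screw cap with 16 flat facets, 58 mm across, 24 mm high, open below, 60 g; origin at the centre of its open lower edge, z up. Screwed on, this edge is about 80 mm above the jar's underside (16 mm below the mouth). Unscrews counter-clockwise seen from above (positive yaw); three-lug quick thread. Pulled up while still threaded, it lifts the jar along
- cap_top (a point): centre of the cap's top face, 24 mm above its lower edge; same axes as the cap. Cap yaw minus jar yaw is 0 when fully tight, 0 to 0.25 rad at the start. The cap rises about 3 mm in turning; the lugs are free of the threads from about 1.1 to 1.6 rad, where the sealing ring nudges the cap up and it lifts straight off; beyond 1.65 rad it meets the next threads
- pot_top: yellow stacking pot, the top one of a pile of three: round, 58 mm outer diameter from 12 to 45 mm height (wall 3 mm, open top), on a solid foot 45 mm in diameter and 12 mm high; 60 g; origin at the centre of its underside. In the pile its foot sits loosely (about 3 mm play) in the pot below, with its underside 66 mm above the table and its rim at 111 mm
- pot_mid: green pot of the same shape, middle of the pile, underside 33 mm above the table, rim at 78 mm; stays in the pile
- pot_low: white pot of the same shape, bottom of the pile, loose on the table; stays
- tape: amber roll of tape lying flat, 84 mm diameter, 24 mm high, loose; leave alone; origin at the centre of its underside
- marker: black and grey marker pen lying on the table, 130 x 17 x 16 mm along its x; loose; leave alone; origin under its middle
- glue: upright glue stick, white with an orange cap, 31 mm diameter, 90 mm high; loose; leave alone; origin at the centre of its underside

How it is judged:
By the outcome, as a careful person would: the job done as asked, in the order asked, and still so for the second after the job is handed in, while the arm keeps its last pose, push and grip.
It also fails if it takes over 54 s, if anything falls off the work surface, if the arm or the gripper's body presses on something with over 40 N, if the wrist force passes 120 N, or if a joint passes its speed limit or range.

ROBOT

A 6-joint arm with a two-finger parallel gripper is mounted at the origin on the work surface. World frame = base frame: x ahead of the robot, y to its left, z up, the work surface at z = 0. Lengths are in m, angles in rad, forces in N, time in s.
With the tool pointing down it reaches from about 0.375 to 0.975 m from the base axis. Payload 3.8 kg.
Tool frame: the origin (TCP) lies midway between the tips of the shut fingers; the grasp point (between the pads) lies 19 mm behind it; z points along the fingers, y is the line along which they close (so a half turn about z gives the same grasp; the last joint's range is limited). The gripper opens to 88 mm and grips with 3 to 60 N. Pads are 18 mm wide; open, the fingers measure 123 mm over their backs; the gripper's body (75 mm by 187 mm) begins 45 mm behind the grasp point.
Start: joints at [1.238, 0.264, 1.604, -0, 1.274, -0.037], TCP at [0.197, 0.646, 0.239] pointing down, gripper open.
Joint ranges: [-2.63, 2.63], [-0.94, 2.18], [0.31, 2.57], [-1.31, 4.45], [0, 2.66], [-2.55, 2.55]. Speed limits (rad/s): [2.57, 2.57, 3.14, 3.14, 3.14, 3.14].

INTERFACE

Orientations are given as a rotation vector (axis times angle).
In Python, from cell import manip, inverse_kinematics, cams, order gives the robot as it stands. Calls block until the motion is done:
- manip.move_pose(position, orientation): joint-space move of the TCP to a pose.
- manip.move_linear(position, rate=0.15, rot=None): straight line of the TCP; rot=None keeps the orientation; rate is the mean speed in m/s.
- manip.set_joints(angles): joint-space move.
- manip.set_gripper(opening, force=None): finger opening in m; force is the grip in N (None keeps the last); returns when the fingers have stopped.
- manip.dwell(seconds).
- inverse_kinematics(position, orientation): joint angles nearest the present ones, or None.
- manip.state(): the state.
- cams.capture(name): name is "side" or "top" or "wrist"; returns a dict with "image" (480x640x3 uint8, blue, green, red), "z_map" (480x640 float32, m along the optical axis (not along the pixel's ray), 0 where there is no reading), "intrinsics" (3x3 intrinsics, pixels), "position" and "orientation" of the camera in the world; the wrist camera has in their place "T_tool_cam" (4x4, takes a point from camera to tool coordinates, whose origin is the TCP and whose axes are the flange's). Camera axes: x right, y down, z forward; pixel columns grow to the right and rows downward; lengths in m; the calibration is good to about 2 mm. A picture is of the moment at which its call begins: read the wrist's pose just before it.
A pose or a line that the arm cannot do raises manip.IKError and nothing moves.
- order.close_job(): hands the job in; it is judged then, once.
The state is a dict: "clock": time; "joint_pos": joint angles; "joint_velocities": joint speeds; "tau": joint torques, N m; "tool_pos": TCP position; "tcp_rot": TCP orientation; "contact_force": force on the tool from outside, world axes, zero at the start; "moment": the same for the moment, N m; "gripper_width": finger opening in m; "grasp_force": force on a finger pad.
Only numpy, scipy, OpenCV 4.12 (cv2) and the standard library are available. Lean on these libraries where they do the work, as an engineer would, in place of code of your own. Each camera call takes 0.05 s, during which the arm holds its last target. There are 200 camera calls.

## Working session

There is one attempt and no reset: what is moved stays moved. The work goes in short steps, each a Python script; the robot and the scene stay as the last script left them, time stands still between calls to the robot, and variables do not carry over. Pictures are saved under pics/ and viewed, at most 10 in all, crops included, and the job is handed in when it is done.

```bash
ls; mkdir -p pics
python3 - <<'E'
from cell import manip,cams
import cv2,numpy as np,pickle
s=manip.state();print({k:np.round(v,3) for k,v in s.items()})
d={}
for n in("side","top"):
    c=cams.capture(n);d[n]=c;cv2.imwrite(f"pics/{n}0.png",c["image"]);print(n,c["intrinsics"],c["position"],c["orientation"])
pickle.dump(d,open("c0.pkl","wb"))
E
```

```text
pics
{'clock': np.float64(0.0), 'joint_pos': array([ 1.238,  0.265,  1.605,  0.   ,  1.274, -0.037]), 'joint_velocities': array([ 0.001, -0.002, -0.001,  0.003,  0.001, -0.001]), 'tau': array([-1.0000e-03, -5.0212e+01, -3.5687e+01,  7.3000e-02,  2.9000e-02,
       -0.0000e+00]), 'tool_pos': array([0.197, 0.645, 0.237]), 'tcp_rot': array([-4.630e-01, -3.107e+00,  3.000e-03]), 'contact_force': array([-0.58 , -0.066, -0.723]), 'moment': array([-0.033, -0.032,  0.012]), 'grasp_force': np.float64(0.0), 'gripper_width': np.float64(0.088)}
side [[562.31943939   0.         326.21979516]
 [  0.         562.31943939 236.4679503 ]
 [  0.           0.           1.        ]] [0.43144316 0.81337442 0.61483097] [-0.32394577  2.64165054 -1.47647734]
top [[610.829596     0.         322.39234894]
 [  0.         610.829596   239.5256787 ]
 [  0.           0.           1.        ]] [0.41953653 0.01191899 1.21888378] [-2.11471614  2.14250099 -0.21512705]
```

View pics/side0.png

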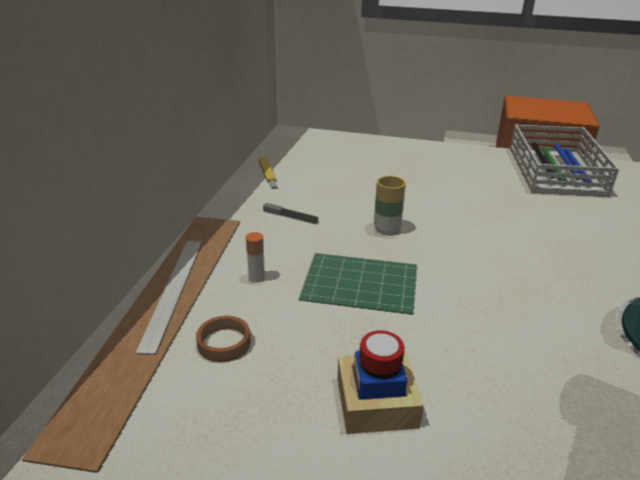

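View pics/top0.png

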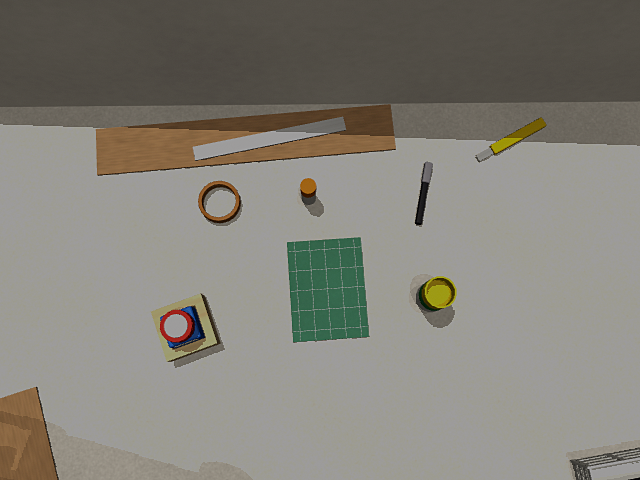

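```bash
cat > h.py <<'E'
import cv2,numpy as np
from scipy.spatial.transform import Rotation as R
def ray(c,px,z,pos=None,rot=None):
    px=np.atleast_2d(px).astype(float)
    p=c["position"] if pos is None else pos
    M=R.from_rotvec(c["orientation"]).as_matrix() if rot is None else rot
    d=np.c_[px,np.ones(len(px))]@np.linalg.inv(c["intrinsics"]).T@np.asarray(M).T
    return p+d*((z-p[2])/d[:,2])[:,None]
def big(mask):
    cs,_=cv2.findContours(mask.astype(np.uint8),cv2.RETR_EXTERNAL,cv2.CHAIN_APPROX_NONE)
    return max(cs,key=cv2.contourArea)[:,0,:]
def hsv(c,lo,hi): return cv2.inRange(cv2.GaussianBlur(cv2.cvtColor(c["image"],cv2.COLOR_BGR2HSV),(3,3),0),lo,hi)
def down(yaw): # tool z down, tool y along world direction yaw+90deg
    return (R.from_euler('z',yaw)*R.from_euler('x',np.pi)).as_rotvec()
E
python3 - <<'E'
from h import *;import pickle
d=pickle.load(open("c0.pkl","rb"));c=d["top"]
def circ(m,z,n):
    p=ray(c,big(m),z)[:,:2].astype(np.float32);print(n,cv2.minEnclosingCircle(p),cv2.minAreaRect(p))
def crop(m,u,v,r=60):
    o=np.zeros_like(m);o[v-r:v+r,u-r:u+r]=m[v-r:v+r,u-r:u+r];return o
red=cv2.bitwise_or(hsv(c,(0,150,60),(6,255,255)),hsv(c,(172,150,60),(180,255,255)))
circ(crop(hsv(c,(22,120,60),(38,255,255)),438,292,40),.111,"pot")
circ(crop(red,178,326),.109,"cap")
circ(crop(hsv(c,(65,80,40),(95,255,255)),328,290,80),.003,"mat")
circ(crop(hsv(c,(105,120,20),(130,255,255)),178,326),.075,"jar")
for n,p,z in(("tape",(219,202),.024),("glue",(308,186),.09),("marker",(424,193),.016)):print(n,ray(c,p,z))
c=d["side"]
red=cv2.bitwise_or(hsv(c,(0,150,60),(6,255,255)),hsv(c,(172,150,60),(180,255,255)))
print("side depth check", [c["z_map"][v,u] for u,v in((382,344),(390,182))], ray(c,(382,344),.109))
E
```

```text
pot ((0.5306822061538696, -0.21488019824028015), 0.030973056331276894) ((0.5304926037788391, -0.21568384766578674), (0.05547052249312401, 0.05961224064230919), 25.253076553344727)
cap ((0.47652965784072876, 0.26057398319244385), 0.029052071273326874) ((0.47575095295906067, 0.2603156268596649), (0.05601774901151657, 0.05328936502337456), 63.18549728393555)
mat ((0.5526406764984131, -0.013732284307479858), 0.12194113433361053) ((0.5514237880706787, -0.013469427824020386), (0.1989707499742508, 0.14861276745796204), 3.2135984897613525)
jar ((0.4817277789115906, 0.2389862835407257), 0.031269244849681854) ((0.48303771018981934, 0.23789650201797485), (0.05960682034492493, 0.030031941831111908), 10.487224578857422)
tape [[0.72628817 0.20113553 0.024     ]]
glue [[0.73898886 0.02134001 0.09      ]]
marker [[ 0.74260679 -0.21430832  0.016     ]]
side depth check [np.float32(0.7342789), np.float32(1.1708403)] [[0.47957798 0.25666988 0.109     ]]
```

```bash
cat >> h.py <<'E'
def look(manip,cams,name):
    s=manip.state();c=cams.capture("wrist")
    T=np.eye(4);T[:3,:3]=R.from_rotvec(s["tcp_rot"]).as_matrix();T[:3,3]=s["tool_pos"];T=T@c["T_tool_cam"]
    c["position"]=T[:3,3];c["orientation"]=R.from_matrix(T[:3,:3]).as_rotvec();cv2.imwrite(f"pics/{name}.png",c["image"]);return c
E
python3 - <<'E'
from cell import manip,cams
from h import *;import pickle
manip.move_pose([.530,-.215,.24],down(1.186));manip.dwell(.3)
c=look(manip,cams,"w_pot");pickle.dump(c,open("wp.pkl","wb"))
s=manip.state();print(s["clock"],s["tool_pos"],s["tcp_rot"],s["joint_pos"],c["T_tool_cam"])
p=ray(c,big(hsv(c,(22,120,40),(38,255,255))),.111)[:,:2].astype(np.float32);print(cv2.minEnclosingCircle(p),cv2.minAreaRect(p))
E
```

```text
3.675 [ 0.53008872 -0.21482159  0.24001684] [-2.60488204e+00 -1.75615249e+00 -1.37534174e-05] [-4.28587604e-01  6.91352149e-02  1.82697208e+00  1.86095838e-05
  1.24549740e+00 -4.41658323e-02] [[ 1.02785410e-03 -9.63241274e-01 -2.68635798e-01  6.92897395e-02]
 [ 9.99999285e-01  1.15439774e-03 -3.13101164e-04 -3.90376301e-04]
 [ 6.11704522e-04 -2.68635284e-01  9.63241771e-01 -1.46399676e-01]
 [ 0.00000000e+00  0.00000000e+00  0.00000000e+00  1.00000000e+00]]
((0.5346153378486633, -0.21627533435821533), 0.03153890743851662) ((0.5344521403312683, -0.2168329805135727), (0.061371803283691406, 0.05799204856157303), 44.16114044189453)
```

View pics/w_pot.png

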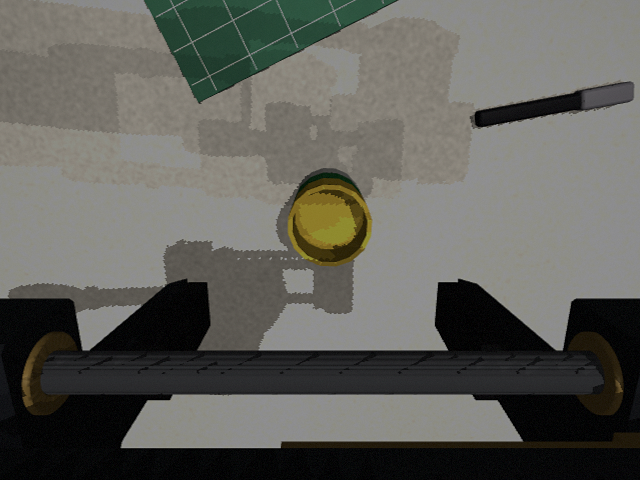

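```bash
cat >> h.py <<'E'
from scipy.optimize import least_squares
def circfit(p,r): return least_squares(lambda q:np.hypot(*(p-q).T)-r,p.mean(0),loss="soft_l1",f_scale=.0005).x
E
python3 - <<'E'
from cell import manip,cams
from h import *;import pickle
c=pickle.load(open("wp.pkl","rb"))
k=big(hsv(c,(22,120,40),(38,255,255)));k=k[k[:,1]>215]
x,y=circfit(ray(c,k,.111)[:,:2],.029);print(x,y)
manip.move_linear([x,y,.14]);manip.move_linear([x,y,.083],rate=.08)
s=manip.state();print(s["clock"],s["tool_pos"],s["contact_force"])
manip.set_gripper(.05,force=12)
s=manip.state();print(s["clock"],s["tool_pos"],s["contact_force"],s["gripper_width"],s["grasp_force"])
manip.move_linear([x,y,.135],rate=.08)
s=manip.state();print(s["clock"],s["contact_force"],s["gripper_width"],s["grasp_force"])
cv2.imwrite("pics/s1.png",cv2.resize(cams.capture("side")["image"][130:330,240:480],None,fx=2,fy=2))
E
```

```text
0.533507402965397 -0.21803410536870316
5.35 [ 0.53380474 -0.21819501  0.08315664] [-0.44692376 -1.04972238  0.36075078]
5.9083 [ 0.53376545 -0.21815405  0.08333837] [ 0.10381507 -0.32554892  1.71691966] 0.05782990316270646 12.000067448360028
6.7083 [-0.43548045 -0.14476141 -0.58901591] 0.05790309676344105 11.999991253304643
```

View pics/s1.png

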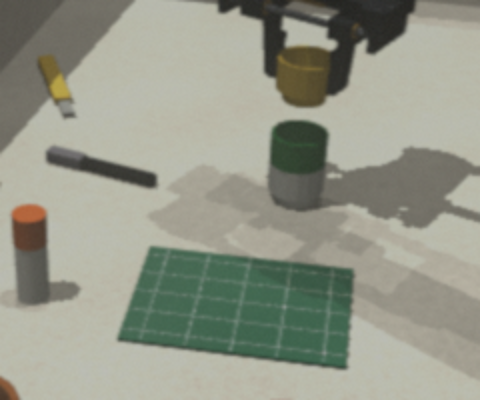

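Run:
```python
from cell import manip,cams
from h import *;import pickle
x,y=.5515,-.0135
manip.move_linear([.5335,-.218,.15],rate=.15)
manip.move_linear([x,y,.10],rate=.2,rot=down(1.546));manip.move_linear([x,y,.028],rate=.08)
z=.028
for i in range(12):
    z-=.0015;manip.move_linear([x,y,z],rate=.04);s=manip.state()
    if s["contact_force"][2]>3:break
print(z,s["clock"],s["contact_force"],s["tool_pos"])
manip.set_gripper(.088);s=manip.state();print(s["clock"],s["contact_force"])
manip.move_linear([x,y,.12],rate=.15)
q1=.5;yaw=q1+np.pi/2-.7
manip.move_pose([.470,.255,.24],down(yaw));manip.dwell(.2)
c=look(manip,cams,"w_cap");pickle.dump(c,open("wc.pkl","wb"))
s=manip.state();print(s["clock"],s["tool_pos"],s["joint_pos"])
t=cams.capture("side")["image"][180:420,240:460]
w=c["image"]
cv2.imwrite("pics/both.png",np.hstack([cv2.resize(t,None,fx=1.4,fy=1.4,interpolation=cv2.INTER_AREA)[:336],cv2.resize(w,(448,336))]))
```

```text
0.018999999999999993 10.7667 [-3.39686568 -0.35849649  7.07834527] [ 0.55161806 -0.01348581  0.02001898]
11.375 [-0.09234098 -0.7776272   0.73055855]
13.6167 [0.47023032 0.25401184 0.23930048] [ 4.48754449e-01 -2.18428343e-03  1.90191002e+00 -1.38957822e-04
  1.24304631e+00  6.50363403e-01]
```

View pics/both.png

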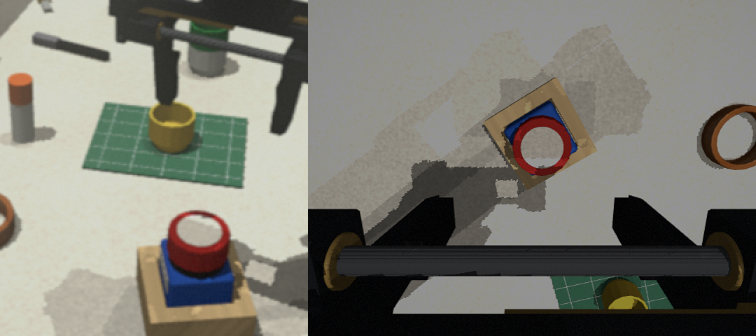

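The pot stands upright on the mat at (172,128), the pile is intact, and the wrist view shows the cap at (541,147) with the jar in its brace. Now measure the cap closely.

Run:
```python
from h import *;import pickle
c=pickle.load(open("wc.pkl","rb"))
red=cv2.bitwise_or(hsv(c,(0,120,30),(7,255,255)),hsv(c,(170,120,30),(180,255,255)))
k=big(red);print(k.min(0),k.max(0))
for zt in(.109,):
  P=ray(c,k,zt)[:,:2];print(cv2.minEnclosingCircle(P.astype(np.float32)))
  lo=k[:,1]>np.median(k[:,1]);print("lower fit",circfit(P[lo],.029),np.std(np.hypot(*(P[lo]-circfit(P[lo],.029)).T)))
  ctr=circfit(P[lo],.029);v=P[lo]-ctr;a=np.arctan2(v[:,1],v[:,0]);r=np.hypot(*v.T)
  # facet phase: radius largest at corners
  z=np.sum((r-r.mean())*np.exp(16j*a))/len(r);print("corner phase",np.angle(z)/16,abs(z))
b=big(hsv(c,(105,120,20),(130,255,255)));print("blue",cv2.minAreaRect(ray(c,b,.075)[:,:2].astype(np.float32)))
w=hsv(c,(12,50,90),(28,200,255));w[:, :180]=0;w[300:]=0;w[:,480:]=0
r=ray(c,big(w),.045)[:,:2].astype(np.float32);print("brace",cv2.minAreaRect(r))
cv2.imwrite("pics/cz.png",cv2.resize(c["image"][100:280,240:440],None,fx=3.3,fy=3.3,interpolation=cv2.INTER_CUBIC))
```

```text
[293 167] [374 250]
((0.47943323850631714, 0.2613443434238434), 0.02947896346449852)
lower fit [0.47931813 0.26220651] 0.001026510898794814
corner phase 0.07959569439170401 8.521866916378876e-05
blue ((0.4789987802505493, 0.2628743052482605), (0.06030750647187233, 0.06248169764876366), 19.670671463012695)
brace ((0.4795193672180176, 0.26037415862083435), (0.10118900239467621, 0.10124991089105606), 19.53006362915039)
```

View pics/cz.png

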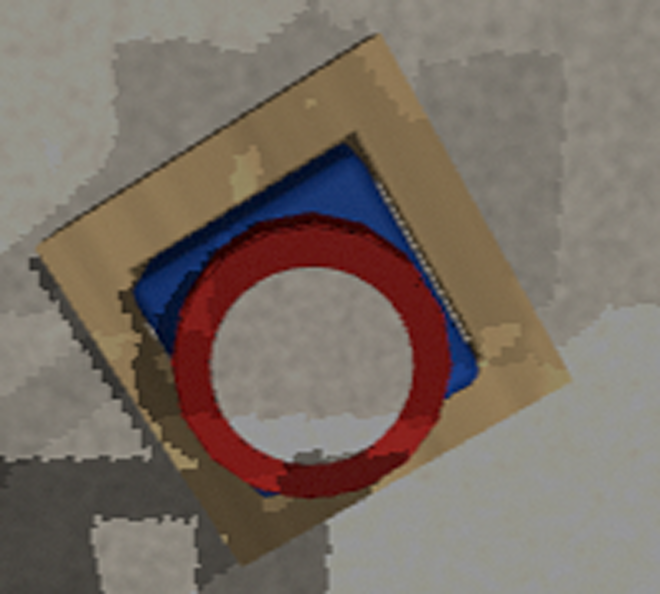

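Run:
```python
from cell import manip,cams
from h import *
x,y,yaw=.4793,.2622,1.454
manip.move_linear([x,y,.15],rot=down(yaw));manip.move_linear([x,y,.086],rate=.06)
s=manip.state();print(s["clock"],s["tool_pos"],s["contact_force"],s["moment"],s["joint_pos"])
for f in(8,45):
    manip.set_gripper(.05,force=f);s=manip.state();print(s["clock"],s["tool_pos"],s["gripper_width"],s["grasp_force"],s["contact_force"],s["moment"])
```

```text
15.6417 [0.47971518 0.26240804 0.08648813] [-0.01437337  0.05942228  0.26325137] [-0.03471842  0.02542623  0.02755188] [4.54980200e-01 1.68135937e-01 2.02200072e+00 1.80015224e-05
 9.50501971e-01 5.71789703e-01]
16.1917 [0.47968848 0.26223165 0.08616036] 0.05803867784577639 8.000038552872866 [ 0.66877832  0.00466905 -0.12761258] [-0.10584591 -0.14713502  0.03873779]
16.4083 [0.47968932 0.262208   0.08618765] 0.057217366320508785 44.999559953575954 [ 2.1210008  -0.81227756  0.92092726] [-0.08846021 -0.16089676  0.01521633]
```

```bash
cat > turn.py <<'E'
from cell import manip,cams
from h import *;import sys
a0,a1,n,slope=map(float,sys.argv[1:])
x,y,yaw=.4797,.2622,1.454
for a in np.linspace(a0,a1,int(n)+1)[1:]:
    manip.move_linear([x,y,.086+slope*a],rate=.002,rot=down(yaw+a));s=manip.state()
    print(round(a,3),round(s["clock"],2),s["tool_pos"].round(4),"F",s["contact_force"].round(2),"M",s["moment"].round(3),"w",round(float(s["gripper_width"]),5))
E
python3 turn.py 0 .4 4 .0025
```

```text
0.1 16.72 [0.4798 0.262  0.0864] F [ 0.4  -2.35  2.17] M [-0.372 -0.132  0.053] w 0.0579
0.2 16.97 [0.4796 0.2621 0.0867] F [ 0.69 -1.32  2.81] M [-0.356  0.05   0.097] w 0.05765
0.3 17.22 [0.4796 0.2624 0.087 ] F [-1.68 -0.34  5.7 ] M [-0.206  0.235  0.163] w 0.05741
0.4 17.47 [0.4796 0.2626 0.0874] F [-2.38 -0.02  6.28] M [-0.166  0.332  0.088] w 0.05742
```

```bash
python3 turn.py .4 1.2 8 .0025
```

```text
0.5 17.72 [0.4796 0.2627 0.0878] F [-2.58 -0.49  6.48] M [-0.137  0.347  0.091] w 0.05763
0.6 17.97 [0.4795 0.2626 0.0881] F [-1.99 -1.19  5.73] M [-0.182  0.409  0.05 ] w 0.05752
0.7 18.22 [0.4795 0.2625 0.0884] F [-1.49 -0.59  7.75] M [-0.231  0.427  0.163] w 0.05752
0.8 18.47 [0.4796 0.2625 0.0887] F [-2.37  0.31  7.38] M [-0.282  0.498  0.147] w 0.05762
0.9 18.72 [0.4797 0.2624 0.089 ] F [-2.15 -2.52  6.47] M [-0.417  0.454  0.066] w 0.05769
1.0 18.97 [0.4797 0.2623 0.0893] F [-2.41 -1.74  8.49] M [-0.444  0.381  0.139] w 0.05754
1.1 19.22 [0.4795 0.2621 0.0894] F [-2.45 -2.23  7.13] M [-0.397  0.448  0.14 ] w 0.05748
1.2 19.47 [0.4794 0.262  0.0895] F [-2.2  -2.44  7.3 ] M [-0.53   0.402  0.078] w 0.05773
```

Run:
```python
from cell import manip,cams
from h import *
a=cams.capture("side")["image"]
for z in(.0905,.092,.0935,.095):
    manip.move_linear([.4795,.2621,z],rate=.01);manip.dwell(.15);s=manip.state();print(round(s["clock"],2),s["tool_pos"].round(4),s["contact_force"].round(2),s["moment"].round(3),s["gripper_width"])
b=cams.capture("side")["image"]
cv2.imwrite("pics/lift.png",cv2.resize(np.hstack([i[310:440,320:440] for i in(a,b)]),None,fx=3.2,fy=3.2,interpolation=cv2.INTER_CUBIC))
```

```text
19.97 [0.4793 0.262  0.0903] [-0.61 -1.51  3.04] [-0.363  0.089 -0.086] 0.057039355507934965
20.42 [0.4792 0.262  0.0917] [-0.07 -0.84 -0.68] [-0.168  0.081 -0.027] 0.057521325517470634
20.87 [0.4794 0.2621 0.0935] [-0.8  -0.92 -0.33] [-0.186  0.1    0.   ] 0.05777218721208215
21.32 [0.4795 0.2622 0.0951] [-1.87 -0.1  -0.83] [-0.127  0.172  0.054] 0.057411902835850515
```

View pics/lift.png

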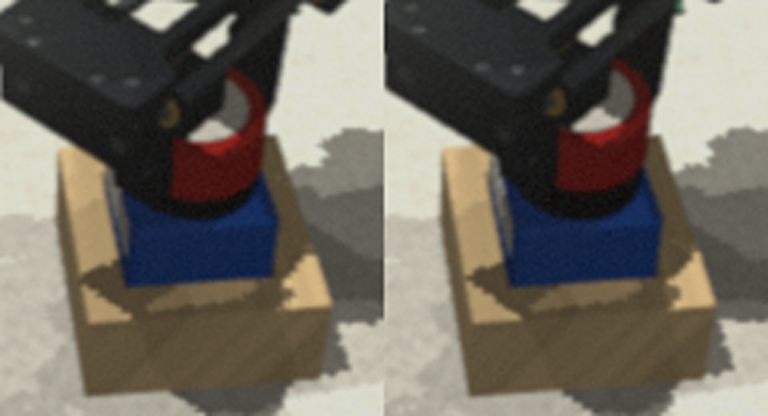

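The cap came free with only its own weight on the gripper, and the jar stays seated (right half, blue body at (585,235) unchanged). Lift to final height.

Run:
```python
from cell import manip,cams
from h import *
manip.move_linear([.4794,.2621,.1235],rate=.04);manip.dwell(.3)
s=manip.state();print(s["clock"],s["tool_pos"],s["tcp_rot"],s["contact_force"],s["gripper_width"],s["joint_velocities"].round(3))
a=cams.capture("side")["image"];t=cams.capture("top")["image"]
cv2.imwrite("pics/fin.png",np.hstack([cv2.resize(a[130:430,220:470],(400,480)),cv2.resize(t[150:390,140:340],(400,480))]))
```

```text
22.5333 [0.47924194 0.26201743 0.1232235 ] [-7.58291785e-01 -3.04830666e+00  5.18470860e-04] [ 0.27413388 -0.26682537 -0.22934419] 0.05760183473662299 [ 0.002  0.    -0.002 -0.001  0.    -0.   ]
```

View pics/fin.png

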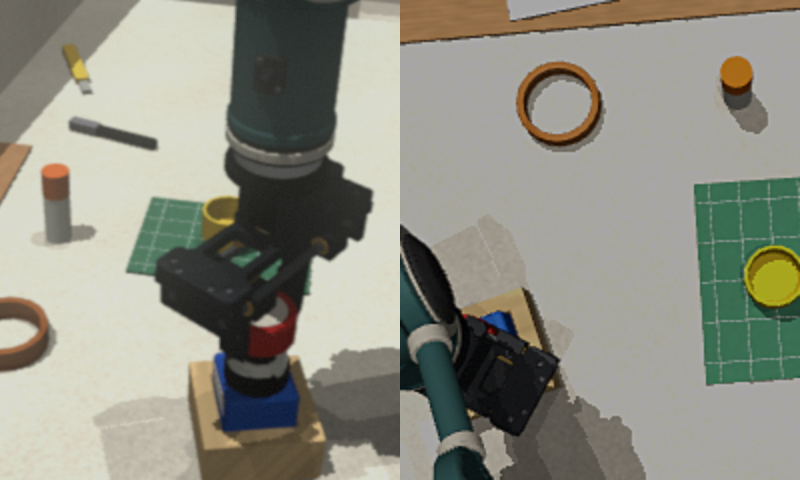

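The cap (270,325) looks about 12 px right of the neck (258,370); part of it may be perspective, so I'll check by projecting the vertical axis.

Run:
```python
from cell import manip,cams
from h import *
c=cams.capture("side");M=R.from_rotvec(c["orientation"]).as_matrix()
def proj(p):
    q=c["intrinsics"]@(M.T@(np.array(p)-c["position"]));return (q[:2]/q[2]).round(2)
for z in(.075,.085,.101,.123,.147):print(z,proj([.4794,.2621,z]),proj([.4894,.2621,z]))
im=c["image"]; h=cv2.cvtColor(im,cv2.COLOR_BGR2HSV)
for v in range(318,386,3):
    r=im[v,345:430].astype(int);hh=h[v,345:430]
    red=np.where((hh[:,1]>130)&((hh[:,0]<8)|(hh[:,0]>170))&(hh[:,2]>40))[0]+345
    wh=np.where((hh[:,1]<60)&(hh[:,2]>75))[0]+345
    bk=np.where(hh[:,2]<45)[0]+345
    bl=np.where((hh[:,1]>120)&(abs(hh[:,0]-118)<14)&(hh[:,2]>40))[0]+345
    print(v,*[(n,a.min(),a.max()) for n,a in(("red",red),("wh",wh),("bk",bk),("bl",bl)) if len(a)])
cv2.imwrite("pics/f2.png",cv2.resize(im[300:400,335:435],None,fx=6,fy=6,interpolation=cv2.INTER_CUBIC))
```

```text
0.075 [379.73 365.85] [372.33 364.5 ]
0.085 [380.25 360.34] [372.79 359.  ]
0.101 [381.09 351.37] [373.54 350.03]
0.123 [382.27 338.69] [374.6  337.36]
0.147 [383.6  324.38] [375.8  323.07]
318 ('red', np.int64(399), np.int64(402)) ('wh', np.int64(393), np.int64(429)) ('bk', np.int64(345), np.int64(407))
321 ('red', np.int64(400), np.int64(404)) ('wh', np.int64(393), np.int64(429)) ('bk', np.int64(345), np.int64(406))
324 ('red', np.int64(401), np.int64(405)) ('wh', np.int64(390), np.int64(429)) ('bk', np.int64(345), np.int64(387))
327 ('red', np.int64(400), np.int64(404)) ('wh', np.int64(384), np.int64(429)) ('bk', np.int64(345), np.int64(382))
330 ('red', np.int64(398), np.int64(403)) ('wh', np.int64(380), np.int64(429)) ('bk', np.int64(345), np.int64(375))
333 ('red', np.int64(393), np.int64(403)) ('wh', np.int64(345), np.int64(429)) ('bk', np.int64(347), np.int64(375))
336 ('red', np.int64(376), np.int64(402)) ('wh', np.int64(345), np.int64(429)) ('bk', np.int64(352), np.int64(375))
339 ('red', np.int64(376), np.int64(402)) ('wh', np.int64(345), np.int64(429)) ('bk', np.int64(357
[... 565 characters left out ...]
'wh', np.int64(353), np.int64(429)) ('bk', np.int64(361), np.int64(385))
360 ('wh', np.int64(353), np.int64(429)) ('bk', np.int64(361), np.int64(400))
363 ('wh', np.int64(353), np.int64(429)) ('bk', np.int64(361), np.int64(400))
366 ('wh', np.int64(353), np.int64(429)) ('bk', np.int64(361), np.int64(400))
369 ('wh', np.int64(353), np.int64(429)) ('bk', np.int64(362), np.int64(398))
372 ('wh', np.int64(354), np.int64(429)) ('bk', np.int64(365), np.int64(396))
375 ('wh', np.int64(354), np.int64(429)) ('bk', np.int64(369), np.int64(392))
378 ('wh', np.int64(355), np.int64(429)) ('bk', np.int64(378), np.int64(385))
381 ('wh', np.int64(355), np.int64(429))
384 ('wh', np.int64(356), np.int64(429))
```

View pics/f2.png

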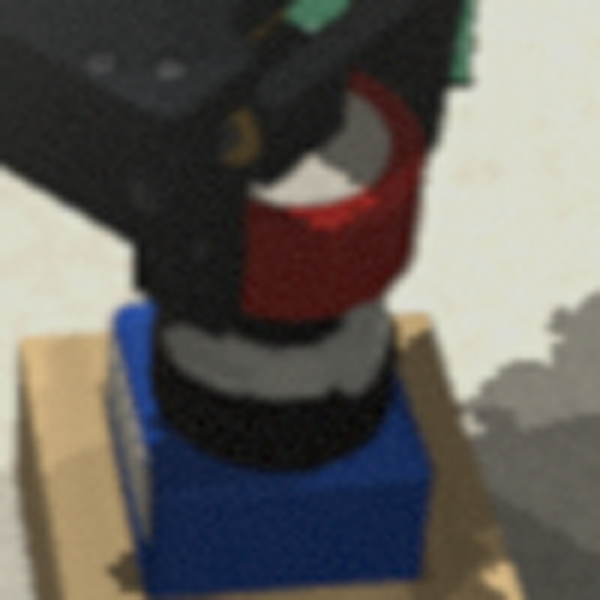

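Run:
```python
from cell import manip,order
print(order.close_job());print(manip.state()["clock"])
```

```text
the job is handed in; nothing more can be done
None
the job is handed in; nothing more can be done
```

The job is handed in: the yellow pot stands upright on the mat and is released, and the red cap is unscrewed and held about 2 cm above the open jar, centred to about 2 mm in the side view. The jar is still in its brace, the other things look undisturbed in the camera views, and the last clock reading before hand-in was about 22.5 s of the 54 s allowed.

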